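# Clamp a glued slate coaster in a cam press

### The job

The slate coaster lying in the small cam press has just been glued and has to be clamped, but the wing nut of the press was left too tight. Try the cam lever first: push it over gently, only until you feel the foot bite on the slate, and let it come back up. Then back off the wing nut (counter-clockwise) by so much that the lever will bite 35 degrees from its upright rest, and flip the lever fully down so that it locks, clamping the slate with about 35 N. Never press so hard that the slate cracks, let go of everything, and leave the coaster in its place and the other things on the worktop alone.

Things in the scene. Friction and masses are not known exactly. Their poses are not given: they have to be found in the camera images.
- press: Small cam press fixed to the worktop: dark wooden base 130 (x) x 225 (y) x 15 mm, steel column at y = -45 mm with cheeks up to 128 mm high, aluminium arm 30 mm wide along y from -62 to +88 mm, underside 75, top 99 mm above the worktop. Wing nut, spindle and foot at y = +60 mm. Origin at worktop height, z up; its yaw varies.
- bed: Cork bed on the base plate, 104 x 104 x 6 mm, centred under the foot; origin at the centre of its underside, 15 mm above the worktop; top at 21 mm. The slate's force on it is the clamping force plus the slate's weight of about 2 N.
- slate: Dark square slate coaster 97 x 97 x 7 mm, loose, 0.18 kg, lying on the bed, its top 28 mm above the worktop; origin at the centre of its underside. It cracks when pressed with more than 70 N.
- wing_nut (a joint): Nut angle (rad), grows clockwise seen from above, -6 to 3; clockwise lowers the foot 3 mm per rad, the nut itself stays at its height. Starts near 0. How high the foot stands at a reading differs each time: at the start 0.3 to 6.3 mm clear of the slate, lever up, to be found by feel with the lever. Friction 0.25 N m; stays where it is left, also clamped. Turn it only with the lever up.
- nut_grip (a point): Centre of the nut's wings, on its vertical axis, 137 mm above the worktop with the lever up. The wings are one flat steel bar 50 mm long (this point's x), 12 mm thick (y; grip across it), from 24 mm below to 10 mm above the point; under them a hub of 24 mm diameter and 12 mm height. Turns with the nut, z up.
- cam_lever (a joint): Lever angle: 0 = up at rest (80 deg above level, pointing to the press's -y), 1.5 = down on its stop. Arm, nut and foot sink 2.7, 5.3, 7.7, 9.7, 11.2, 12 mm at 0.2, 0.4, 0.6, 0.8, 1.0, 1.2 rad and on. About 0.5 N at the pad until the foot bites, then 20 N more per rad (foot spring and give of the press 8 N/mm). Springs back if left before 1.35 rad (dead centre), locked beyond.
- lever_pad (a point): Middle of the upper face of the lever's black grip, 55 mm out along the lever from the pivot and 10 mm above its line; push here, square to the lever. The grip is 22 mm wide, 37 to 77 mm from the pivot. Site axes: those of the press at reading 0, turned with the lever about x.
- lever_pivot (a point): Pivot of the lever, 118 mm above the worktop, over the column; its x axis is the hinge axis, closing is a right-handed turn about +x.
- spare_coaster: Another slate coaster, 97 x 97 x 7 mm, lying on the worktop to the left; bystander. Origin at the centre of its underside. Behind it stands a fixed wire wine rack, 0.64 m high, x 0.5 to 0.9, y 0.08 to 0.40: keep the whole arm clear of it, and draw the arm in before swinging past.
- cutter: Black horseshoe-shaped foil cutter 45 x 54 x 15 mm lying on the worktop; bystander. Origin at the centre of its underside.
- bottle_stopper: Steel bottle stopper, 34 mm diameter, 60 mm tall, standing on the worktop to the right; bystander. Origin at the centre of its underside.
Not all that is in view belongs to the job. What is shaped like the slate but red or yellow is not meant.

How it is judged (in metres and radians):
On the way, in this order (a step that is already met when the one before it is completed fails the run):
1. the lever, pushed only part of the way over, has made the foot bite on the slate (contact force between slate and bed above 6 N and value of joint cam_lever between 0.01 and 0.8 rad), for 0.05 s.
2. the lever is back up and the foot clear of the slate (contact force between slate and bed below 3.5 N and value of joint cam_lever below 0.1 rad), for 0.1 s.
3. the lever has been flipped fully down (value of joint cam_lever above 1.44 rad), for 0.2 s.
At the end, for the whole second after the job is handed in: The cam lever is fully down (reading over 1.44 rad), the slate is pressed on the bed with 28 to 47 N, lies at rest within 15 mm of the bed's centre (value of joint cam_lever above 1.44 rad and contact force between slate and bed between 28 and 47 N and horizontal distance between slate and bed below 0.015 m and linear speed of slate below 0.01 m/s); the robot touches nothing.
It fails at once if the slate is cracked: pressed on the bed with more than 72 N (contact force between slate and bed above 72 N).
It fails at once if a bystander (spare coaster, foil cutter, bottle stopper) is moved by more than 20 mm (distance of any of spare_coaster, cutter, bottle_stopper from where it was at the start of the episode above 0.02 m).
It also fails if it takes over 72 s, if anything falls off the work surface, if the arm or the gripper's body presses on something with over 40 N, if the wrist force passes 120 N, or if a joint passes its speed limit or range.

### The arm

A 6-joint arm with a two-finger parallel gripper is mounted at the origin on a cart in front of the work surface, level with it; the furniture and walls round the work are solid. World frame = base frame: x ahead of the robot, y to its left, z up, the work surface at z = 0. Lengths are in m, angles in degrees, forces in N, time in s.
With the tool pointing down it reaches from about 0.35 to 0.875 m from the base axis. Payload 4.2 kg.
Tool frame: the origin (TCP) lies midway between the tips of the shut fingers; the grasp point (between the pads) lies 19 mm behind it; z points along the fingers, y is the line along which they close (so a half turn about z gives the same grasp; the last joint's range is limited). The gripper opens to 87 mm and grips with 3 to 60 N. Pads are 19 mm wide; open, the fingers measure 117 mm over their backs; the gripper's body (75 mm by 190 mm) begins 51 mm behind the grasp point.
Start: joints at [-54.454, 22.042, 0.453, 0, -68.411, -14.817], TCP at [0.221, -0.585, 0.223] pointing down, gripper open.
Joint ranges: [-179.83, 179.83], [-69.29, 118.12], [-61.27, 80.66], [-181.25, 117.63], [-171.15, -9.14], [-177.46, 177.46]. Speed limits (degrees/s): [159.86, 159.86, 180, 180, 180, 180].

### API

Orientations are given as a 3x3 rotation matrix whose columns are the frame's x, y, z axes.
In Python, from station import sensors, eyes, workorder gives the robot as it stands.
- The arm moves only by the shell command python3 -m handwheel, which reads ROWS from standard input. ROWS is a JSON list of rows, 1 to 8 of them, each of 7 numbers: the opening from 0.0 (shut) to 1.0 (fully open), then dx, dy, dz in units of 25 mm, then a rotation vector rx, ry, rz in units of 2 degrees; each row is the pose to reach, as a shift and turn from the pose commanded when the command began, along the tool's axes at that moment; what a row does not reach only later rows make up. A row lasts 1/10 s, in which the tool goes at most 0.05 m and 8.59 degrees, less where a joint would pass 70% of its speed; a pose out of reach is approached as far as the arm can. The fingers move at their own pace and stop on an object; the grip force is fixed at half the most. Time passes only in rows, so rows that do not move let the fingers close. It prints the time, the measured TCP pose, the force, the opening and the grip force at its end. Input that does not fit is refused with a message, and nothing moves.
- sensors.sense(): the state, without advancing time (a new reading comes with each control period).
- eyes.capture(name): name is "scene" or "top" or "wrist"; returns a dict with "pixels" (400x640x3 uint8, red, green, blue), "z_map" (400x640 float32, m along the optical axis (not along the pixel's ray), 0 where there is no reading), "K" (3x3 intrinsics, pixels), "world_from_camera" (4x4, takes a point from camera to world coordinates). Camera axes: x right, y up, looking along -z (the intrinsics and any distortion apply to the point x, -y, -z); pixel columns grow to the right and rows downward; lengths in m; the calibration is good to about 2 mm. The wrist camera is an equidistant fisheye: a pixel r from the principal point sees the ray r / f radians off the axis. A picture is of the moment at which its call begins.
- workorder.finish_job(): hands the job in; it is judged then, once.
The state is a dict: "time_s": time; "joints": joint angles; "joint_velocities": joint speeds; "effort": joint torques, N m; "tcp_pos": TCP position; "ee_rot": TCP orientation; "wrist_force": force on the tool from outside, world axes, zero at the start; "moment": the same for the moment, N m; "gripper_width": opening from 0.0 (shut) to 1.0 (fully open); "gripper_force": force on a finger pad.
Only numpy, scipy, OpenCV 4.12 (cv2) and the standard library are available. Lean on these libraries where they do the work, as an engineer would, in place of code of your own. Each camera call takes 0.05 s, during which the arm holds its last target. There are 200 camera calls.

## Working session

There is one attempt and no reset: what is moved stays moved. The work goes in short steps, Python scripts to look and compute and a shell command to move; the robot and the scene stay as the last step left them, time stands still between calls to the robot, and variables do not carry over. Pictures are saved under pics/ and viewed, at most 10 in all, crops included, and the job is handed in when it is done.

```bash
ls; mkdir -p pics; python3 - <<'E'
from station import sensors, eyes
import cv2, numpy as np
s=sensors.sense(); print(s)
for n in("scene","top"):
    c=eyes.capture(n); np.savez(f'{n}0.npz',**c); cv2.imwrite(f'pics/{n}0.png',c["pixels"][:,:,::-1]); print(n,c["K"],c["world_from_camera"])
E
```

```text
pics
{'time_s': 0.0, 'joints': array([-5.44534652e+01,  2.20897109e+01,  3.79636573e-01, -2.89940711e-02,
       -6.84116552e+01, -1.48157957e+01]), 'joint_velocities': array([ 0.00769037,  0.05025087,  0.07086777, -0.06808279, -0.0851309 ,
       -0.05943629]), 'effort': array([-4.16376224e-04, -3.90666497e+01,  1.87408555e+01,  4.21994850e+00,
        1.10186648e-02, -1.95059165e-04]), 'tcp_pos': array([ 0.22102861, -0.5839617 ,  0.22146969]), 'ee_rot': array([[-9.35320288e-01, -3.53801120e-01, -8.52272956e-04],
       [-3.53802135e-01,  9.35318149e-01,  2.00217130e-03],
       [ 8.87759162e-05,  2.17420743e-03, -9.99997632e-01]]), 'wrist_force': array([0.32027269, 0.49490451, 0.15098289]), 'moment': array([-0.03193954, -0.01620071,  0.0308144 ]), 'gripper_force': 0.0, 'gripper_width': 0.9954009839439374}
scene [[454.8597625    0.         317.4686534 ]
 [  0.         454.8597625  200.72978138]
 [  0.           0.           1.        ]] [[-0.51778749  0.6176255  -0.59197539 -0.41103799]
 [-0.85525222 -0.3567372   0.37587527  0.57357363]
 [ 0.02097051  0.70091177  0.71293964  1.21273196]
 [ 0.          0.          0.          1.        ]]
top [[367.22413155   0.         321.13167856]
 [  0.         367.22413155 201.36902835]
 [  0.           0.           1.        ]] [[-0.02540567  0.99815511 -0.05514467  0.41303019]
 [-0.99967223 -0.02554122 -0.00175468 -0.0104555 ]
 [-0.00315991  0.05508201  0.99847683  1.35456289]
 [ 0.          0.          0.          1.        ]]
```

View pics/scene0.png

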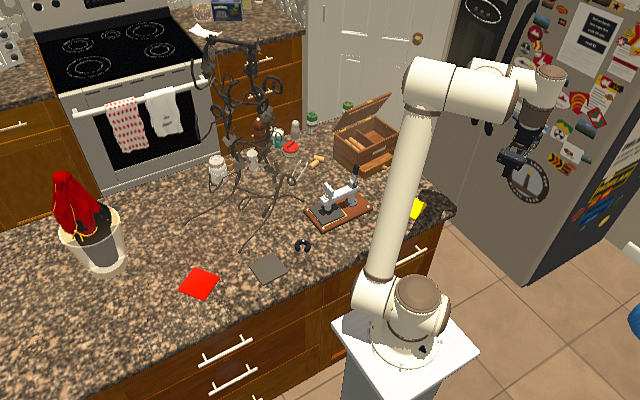

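View pics/top0.png

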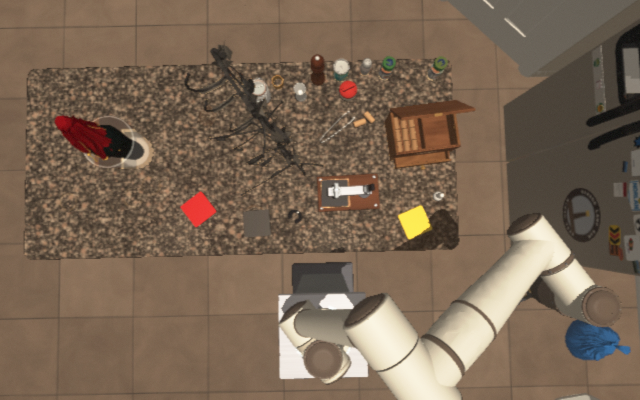

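Scene: the press is at (338,205), the spare slate at (268,268), and the red square at (199,284) and yellow square (418,208) are not meant. Top: the press is at (348,193) with its foot end to the left and lever at (370,188), the spare slate at (257,222) and the cutter at (295,215). Two dark slates are candidates: (268,268), which lies loose on the worktop, and (325,217), which is in the press under the foot. The one in the press is meant. I'll confirm it in a crop and measure.

```bash
cat > h.py <<'E'
import numpy as np
def cloud(c):
    K=c["K"];T=c["world_from_camera"];z=c["z_map"]
    v,u=np.mgrid[0:400,0:640]
    p=np.stack([(u-K[0,2])/K[0,0]*z,-(v-K[1,2])/K[1,1]*z,-z],-1)
    return p@T[:3,:3].T+T[:3,3]
E
python3 - <<'E'
import numpy as np,cv2
from h import cloud
ims=[]
for n,(u0,v0,u1,v1) in dict(scene=(290,150,390,240),top=(305,160,405,220)).items():
    c=dict(np.load(n+'0.npz')); P=cloud(c); q=P[v0:v1,u0:u1].reshape(-1,3)
    im=c["pixels"][v0:v1,u0:u1,::-1]; ims.append(cv2.resize(im,(800,int(800*(v1-v0)/100)) if 0 else (600,6*(v1-v0)),interpolation=cv2.INTER_CUBIC))
    near=(abs(q[:,0]-.43)<.15)
    for lo,hi in((.01,.018),(.02,.035),(.09,.106),(.106,.135),(.135,.155),(.155,.2)):
        m=q[(q[:,2]>lo)&(q[:,2]<hi)&near]
        if len(m)>3:
            r=cv2.minAreaRect(m[:,:2].astype(np.float32)*1000); print(n,lo,hi,len(m),m.mean(0).round(4),np.round(r[0],1),np.round(r[1],1),round(r[2],1),np.median(m[:,2]).round(4))
    # base mask by colour: reddish-brown
cv2.imwrite('pics/crop.png',np.vstack(ims)[:900] if 0 else cv2.resize(np.vstack(ims),(400,600)))
E
```

```text
scene 0.01 0.018 611 [ 0.492  -0.1086  0.0143] [ 510.9 -126.2] [134.1 428.7] 0.3 0.0143
scene 0.02 0.035 533 [ 0.5034 -0.0608  0.0267] [506.  -99.7] [204.1 116.9] 81.4 0.0271
scene 0.09 0.106 239 [ 0.5108 -0.0995  0.0979] [ 517.3 -104.1] [ 40.5 150.1] 3.2 0.0981
scene 0.106 0.135 115 [ 0.5097 -0.1065  0.122 ] [ 518.6 -107.1] [ 49.5 124.9] 7.2 0.1224
scene 0.135 0.155 84 [ 0.5138 -0.0798  0.1449] [518.1 -50.2] [230.8  62.8] 76.2 0.1448
scene 0.155 0.2 98 [ 0.5346 -0.0863  0.1789] [544.7 -59.3] [242.   22.6] 75.5 0.181
top 0.01 0.018 851 [ 0.5132 -0.1276  0.0147] [ 506.5 -134.4] [362.  156.3] 85.6 0.0149
top 0.02 0.035 614 [ 0.5127 -0.0657  0.0274] [ 518.3 -104.8] [121.3 219.5] 0.3 0.0279
top 0.09 0.106 261 [ 0.5173 -0.1033  0.0997] [ 517.5 -106.3] [147.  31.] 89.5 0.0995
top 0.106 0.135 54 [ 0.5162 -0.1241  0.1211] [ 517.  -109.8] [ 27.2 133.3] 1.8 0.1242
top 0.135 0.155 72 [ 0.5161 -0.0742  0.1468] [ 514.8 -108.3] [113.1  46.7] 88.6 0.1469
top 0.155 0.2 46 [ 0.5247 -0.1468  0.1853] [542.1 -67. ] [227.2  19.7] 77.6 0.1904
```

View pics/crop.png

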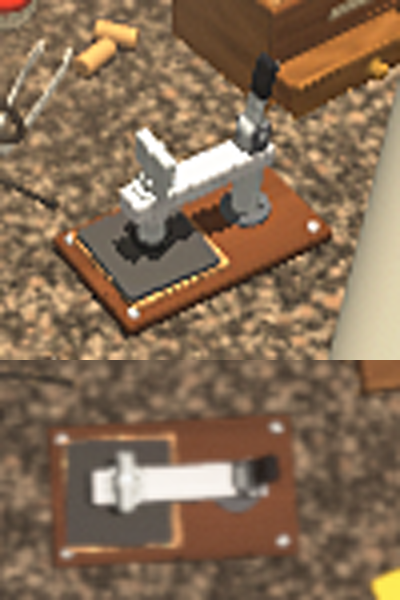

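The crop confirms the slate in the press on its cork border (centre ~(150,260) in the upper view), the wing nut at (155,160) / (125,480) with its bar across the arm, and the lever upright at (265,75) / (262,470). Next I refine the yaw and the points.

```bash
python3 - <<'E'
import numpy as np,cv2
from h import cloud
from scipy.spatial.transform import Rotation as R
def rect(m):
    r=cv2.minAreaRect(m[:,:2].astype(np.float32)*1000); return len(m),m.mean(0).round(4),np.round(r[0],1),np.round(r[1],1),round(r[2],1)
for n in('scene','top'):
    c=dict(np.load(n+'0.npz')); P=cloud(c); q=P.reshape(-1,3)
    nut=q[(np.hypot(q[:,0]-.515,q[:,1]+.06)<.04)&(q[:,2]>.135)&(q[:,2]<.16)]; print(n,'nut',rect(nut),nut[:,2].max())
    w=nut[:,:2]-nut[:,:2].mean(0); d=np.linalg.svd(w)[2][0] if 0 else np.linalg.svd(w,full_matrices=False)[2][0]; print(' bar dir deg',np.degrees(np.arctan2(d[1],d[0])))
    arm=q[(abs(q[:,0]-.517)<.03)&(q[:,1]<-.02)&(q[:,1]>-.2)&(abs(q[:,2]-.099)<.003)]; print(' arm',rect(arm))
    w=arm[:,:2]-arm[:,:2].mean(0); d=np.linalg.svd(w,full_matrices=False)[2][0]; print(' arm dir deg',np.degrees(np.arctan2(d[1],d[0])))
    px=c["pixels"].reshape(-1,3).astype(int)
    base=q[(abs(q[:,2]-.0147)<.003)&(px[:,0]>px[:,2]+30)&(abs(q[:,0]-.515)<.09)&(abs(q[:,1]+.11)<.14)]; print(' base',rect(base))
    sl=q[(abs(q[:,2]-.028)<.003)&(abs(q[:,0]-.515)<.08)&(abs(q[:,1]+.06)<.08)]; print(' slate',rect(sl))
    lev=q[(q[:,2]>.13)&(q[:,2]<.205)&(abs(q[:,0]-.515)<.03)&(q[:,1]<-.12)&(q[:,1]>-.22)]; print(' lever',rect(lev),lev.min(0),lev.max(0))
    for nm,(x,y) in dict(stop=(.5,-.35),cut=(.43,0.06)).items():
        m=q[(q[:,2]>.008)&(q[:,2]<.07)&(abs(q[:,0]-x)<.06)&(abs(q[:,1]-y)<.06)]
        if len(m)>4: print(' ',nm,rect(m))
E
```

```text
scene nut (60, array([ 0.5112, -0.0546,  0.1446]), array([513.7, -55.7]), array([17.2, 57.3]), 82.1) 0.15094482100021778
 bar dir deg 178.48035810666008
 arm (137, array([ 0.5119, -0.1011,  0.0989]), array([ 517.6, -102.4]), array([ 40.4, 146.8]), 3.5)
 arm dir deg 91.38663202512006
 base (466, array([ 0.4924, -0.1092,  0.0147]), array([ 514. , -101.6]), array([133.8, 224.2]), 2.3)
 slate (310, array([ 0.5054, -0.0487,  0.0279]), array([513., -53.]), array([100.2,  99.4]), 2.6)
 lever (93, array([ 0.5146, -0.1632,  0.1662]), array([ 515.4, -162.7]), array([25.3, 21.6]), 19.5) [ 0.50219932 -0.17564859  0.1309222 ] [ 0.5290588  -0.15403348  0.195975  ]
  cut (126, array([0.4408, 0.0754, 0.0142]), array([451.7,  55.1]), array([ 65.7, 130.7]), 33.7)
top nut (62, array([ 0.5159, -0.06  ,  0.1474]), array([516.1, -60.1]), array([16.6, 46.7]), 87.9) 0.15390700209056862
 bar dir deg 178.38870075472335
 arm (181, array([ 0.5178, -0.1051,  0.0993]), array([ 517.6, -106.2]), array([ 29.5, 146.4]), 1.5)
 arm dir deg 91.01746170820893
 base (756, array([ 0.5174, -0.1284,  0.0149]), array([ 517.8, -107.5]), array([129.4, 224.3]), 1.6)
 slate (353, array([ 0.5124, -0.0532,  0.0283]), array([515.5, -57.9]), array([98.4, 95.5]), 0.7)
 lever (61, array([ 0.5182, -0.1677,  0.1716]), array([ 518.8, -168.4]), array([18.7, 22. ]), 88.3) [ 0.5076726  -0.17781891  0.13019472] [ 0.52980241 -0.15899353  0.20039402]
  stop (42, array([ 0.4564, -0.3558,  0.0096]), array([ 493.4, -339. ]), array([107.4, 110.7]), 82.6)
  cut (107, array([0.4406, 0.0777, 0.0148]), array([435. ,  50.6]), array([ 75., 122.]), 17.0)
```

```bash
cat >> h.py <<'E'
from scipy.spatial.transform import Rotation as Rn
YAW=np.radians(1.6); ORG=np.array([0.5175,-0.1043,0])-13e-3*np.array([-np.sin(YAW),np.cos(YAW),0])
RP=Rn.from_euler('z',YAW).as_matrix()
def W(p): return ORG+RP@np.array(p)          # press -> world
def Pr(p): return RP.T@(np.array(p)-ORG)
PIV=np.array([0,-.045,.118])
def corner(th):   # pad point in press frame
    a=np.radians(80)-th; return PIV+.055*np.array([0,-np.cos(a),np.sin(a)])+.010*np.array([0,np.sin(a),np.cos(a)])
def Rdown(ydeg):  # tool z down, tool y at world angle ydeg
    y=np.array([np.cos(np.radians(ydeg)),np.sin(np.radians(ydeg)),0]); z=np.array([0,0,-1.]); return np.stack([np.cross(y,z),y,z],1)
def go(pos,ydeg,pos0=None,R0=None):
    from station import sensors
    s=sensors.sense(); p0=s['tcp_pos'] if pos0 is None else pos0; R0=s['ee_rot'] if R0 is None else R0
    print('shift',(R0.T@(np.array(pos)-p0)).round(4),'rot',np.degrees(Rn.from_matrix(R0.T@Rdown(ydeg)).as_rotvec()).round(2))
E
python3 - <<'E'
from h import *
print('nut',W([0,.06,.137]),'pivot',W(PIV))
p=W(corner(0)+[0,.0095+.02,.1]); print(p)
go(p,181.6); go(p,1.6)
c=dict(np.load('top0.npz')); q=cloud(c).reshape(-1,3)
m=q[(q[:,0]>.3)&(q[:,0]<.75)&(q[:,1]>-.45)&(q[:,1]<-.2)&(q[:,2]>.05)]; print('box',m.min(0),m.max(0))
E
```

```text
nut [ 0.51618768 -0.05731832  0.137     ] pivot [ 0.51911946 -0.16227739  0.118     ]
[ 0.51828746 -0.13249158  0.27390091]
shift [-0.4378  0.3173 -0.0518] rot [ 1.100e-01  7.000e-02 -7.088e+01]
shift [-0.4378  0.3173 -0.0518] rot [ 7.0000e-02 -1.2000e-01  1.0912e+02]
box [ 0.30008816 -0.44998861  0.05005395] [ 0.74984953 -0.25060388  0.61492249]
```

Careful with the scale: shifts go in units of 25 mm and turns go in units of 2 degrees. That gives: -0.28 m is -11.2, -0.244 m is -9.76, -61 degrees is -30.5.

```bash
echo '[[0, -0.8, 0.6, -1.6, 0, 0, -2.5], [0, -2.2, 1.6, -3.2, 0, 0, -6.5], [0, -3.6, 2.6, -3.2, 0, 0, -10.5], [0, -5.2, 3.76, -3.2, 0, 0, -14.5], [0, -6.72, 4.88, -3.2, 0, 0, -18.5], [0, -8.24, 6, -3.2, 0, 0, -22.5], [0, -9.76, 7.08, -3.2, 0, 0, -26.5], [0, -11.2, 8.12, -3.2, 0, 0, -30.5]]' | python3 -m handwheel; python3 -c "
from h import *
go(W(corner(0)+[0,.0095+.02,.1]),181.6)"
```

```text
time_s: 0.9
tcp_pos: [0.4118, -0.2936, 0.3023]
ee_rot: [[-0.138, -0.99, -0.0], [-0.99, 0.138, 0.0], [-0.0, 0.0, -1.0]]
wrist_force: [1.3, -1.1, -0.1]
gripper_width: 0.357
gripper_force: 0.0
shift [-0.1742 -0.0833  0.0285] rot [ 0.01  0.02 -9.53]
```

```bash
echo '[[0, -1.2, -0.6, 0, 0, 0, -2], [0, -2.6, -1.2, 0, 0, 0, -4.75], [0, -4, -1.92, 0, 0, 0, -4.75], [0, -5.6, -2.68, 0.4, 0, 0, -4.75], [0, -6.96, -3.32, 1.14, 0, 0, -4.75], [0, -6.96, -3.32, 1.14, 0, 0, -4.75], [0, -6.96, -3.32, 1.14, 0, 0, -4.75]]' | python3 -m handwheel; python3 - <<'E'
from h import *
import cv2
from station import eyes,sensors
go(W(corner(0)+[0,.0095+.02,.0]),181.6)
for n in("scene","wrist"):
    c=eyes.capture(n); np.savez(n+'1.npz',**c); print(c["K"][0,0],c["K"][:2,2])
    im=c["pixels"][:,:,::-1]
    cv2.imwrite(f'pics/{n}1.png',im)
print(sensors.sense()['wrist_force'],c["world_from_camera"])
E
```

```text
time_s: 1.6
tcp_pos: [0.5183, -0.1347, 0.2731]
ee_rot: [[0.023, -1.0, -0.002], [-1.0, -0.023, -0.0], [0.0, 0.002, -1.0]]
wrist_force: [0.4, 0.5, -0.1]
gripper_width: 0.005
gripper_force: 0.0
shift [-0.0022 -0.0003  0.0992] rot [ 0.14 -0.01 -0.27]
454.8597624951697 [317.4686534  200.72978138]
309.70691628693146 [318.013167   198.08824629]
[-0.77417481 -0.0139671   0.1468657 ] [[-9.99765055e-01  2.06867222e-02  6.47256063e-03  5.20885918e-01]
 [-2.16735669e-02 -9.58214819e-01 -2.85227309e-01 -2.12337015e-01]
 [ 3.01685410e-04 -2.85300579e-01  9.58438046e-01  4.36146356e-01]
 [ 0.00000000e+00  0.00000000e+00  0.00000000e+00  1.00000000e+00]]
```

View pics/wrist1.png

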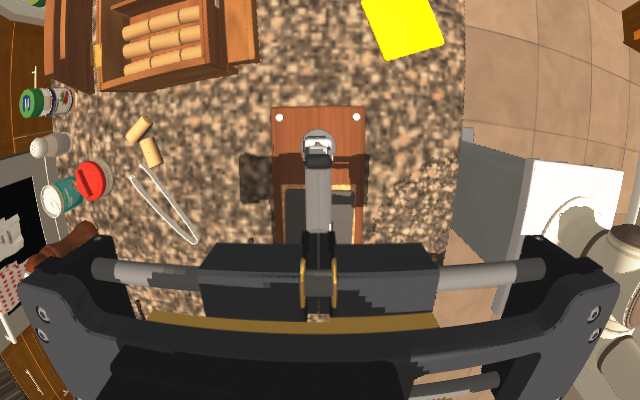

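The wrist view shows the press with lever top at (318,145), arm (318,200), and the shut fingertips at (318,285), in line with the lever. I'll refine the lever and base from this depth image.

```bash
cat >> h.py <<'E'
def wcloud(c):
    K=c["K"];T=c["world_from_camera"];z=c["z_map"]; v,u=np.mgrid[0:400,0:640]
    x=u-K[0,2];y=v-K[1,2];r=np.hypot(x,y)+1e-9;t=r/K[0,0]; k=np.where(t<1.4,np.tan(np.minimum(t,1.4)),0)/r
    p=np.stack([x*k*z,-y*k*z,-z],-1); return p@T[:3,:3].T+T[:3,3]
E
python3 - <<'E'
from h import *
import cv2
c=dict(np.load('wrist1.npz')); P=wcloud(c); px=c["pixels"].astype(int)
sub=lambda m:(len(m),m.mean(0).round(4),m.min(0).round(4),m.max(0).round(4))
v,u=np.mgrid[0:400,0:640]
base=(px[...,0]>px[...,2]+30)&(abs(P[...,2]-.015)<.004)&(v<240)&(u>265)&(u<375)
b=P[base]; print('base',sub(b))
for xs in(-.06,-.03,.03,.06): 
    pass
q=P.reshape(-1,3); pr=(q-ORG)@RP
lev=pr[(abs(pr[:,0])<.025)&(pr[:,1]<-.03)&(pr[:,1]>-.09)&(q[:,2]>.13)&(q[:,2]<.21)]
for z in np.arange(.12,.205,.01):
    m=pr[(abs(pr[:,0])<.025)&(pr[:,1]<0)&(pr[:,1]>-.1)&(abs(q[:,2]-z)<.005)]
    if len(m): print(round(z,3),sub(m))
arm=pr[(abs(pr[:,0])<.025)&(pr[:,1]<.02)&(pr[:,1]>-.1)&(abs(q[:,2]-.099)<.003)]; print('arm',sub(arm))
bb=(b-ORG)@RP; print('base press',sub(bb))
from station import eyes
E
```

```text
base (6459, array([ 0.5197, -0.1538,  0.0149]), array([ 0.4521, -0.2172,  0.011 ]), array([ 0.5862, -0.0214,  0.0189]))
0.12 (130, array([ 0.0004, -0.0502,  0.121 ]), array([-0.0139, -0.0596,  0.1152]), array([ 0.0151, -0.0319,  0.125 ]))
0.13 (157, array([ 0.0005, -0.0505,  0.1275]), array([-0.0126, -0.0553,  0.1251]), array([ 0.0138, -0.0325,  0.1296]))
0.19 (331, array([ 0.0007, -0.0537,  0.1932]), array([-0.0099, -0.0588,  0.1876]), array([ 0.0119, -0.0474,  0.195 ]))
0.2 (54, array([ 0.0016, -0.0525,  0.1953]), array([-0.0065, -0.0563,  0.195 ]), array([ 0.0108, -0.049 ,  0.1962]))
arm (1227, array([ 0.0007, -0.0113,  0.0988]), array([-0.0141, -0.0617,  0.096 ]), array([0.0158, 0.0199, 0.1015]))
base press (6459, array([ 0.0009, -0.0365,  0.0149]), array([-0.0649, -0.0992,  0.011 ]), array([0.0664, 0.0951, 0.0189]))
```

To row units: 0.099 m is 3.96, 0.08 m is 3.2.

```bash
echo '[[0, 0, 0, 1.6, 0, 0, 0], [0, 0, 0, 3.2, 0, 0, 0], [0, 0, 0, 3.96, 0, 0, 0], [0, 0.4, 0, 3.96, 0, 0, 0], [0, 0.4, 0, 3.96, 0, 0, 0], [0, 0.4, 0, 3.96, 0, 0, 0]]' | python3 -m handwheel; cat >> h.py <<'E'
def st():
    from station import sensors
    s=sensors.sense(); p=Pr(s['tcp_pos']); f=RP.T@s['wrist_force']
    c=p+[0,-.0095,0]-PIV; r=np.hypot(c[1],c[2]); # corner on plane at normal dist .010
    phi=np.arctan2(c[2],-c[1]); a=phi-np.arcsin(.010/r); th=np.radians(80)-a
    print('t',s['time_s'],'press tcp',(p*1000).round(2),'F',f.round(2),'theta if touching',th.round(3),'along',round(1000*np.sqrt(r*r-1e-4),1))
E
python3 -c "
from h import *
st(); go(W(corner(0)+[0,.0095,0]),181.6); st()"
```

```text
time_s: 2.3
tcp_pos: [0.5198, -0.1464, 0.1772]
ee_rot: [[0.02, -1.0, 0.004], [-1.0, -0.02, -0.0], [0.001, -0.004, -1.0]]
wrist_force: [-0.2, 0.4, 0.5]
gripper_width: 0.005
gripper_force: 0.0
t 2.3 press tcp [  1.09 -29.12 177.16] F [-0.2   0.39  0.55] theta if touching -0.113 along 58.7
shift [0.0061 0.0011 0.0033] rot [-0.23 -0.03 -0.45]
t 2.3 press tcp [  1.09 -29.12 177.16] F [-0.2   0.39  0.55] theta if touching -0.113 along 58.7
```

To row units: 0.003 m is 0.12, 0.001 m is 0.04.

```bash
echo '[[0, 0.12, 0, 0.04, 0, 0, 0], [0, 0.12, 0, 0.04, 0, 0, 0], [0, 0.12, 0, 0.04, 0, 0, 0]]' | python3 -m handwheel;python3 -c "
from h import *
st()
for t in np.arange(0,1.55,.1): d=corner(t)-corner(0); print(t.round(2),'tool x,z',(-d[1]).round(4),(-d[2]).round(4))"
```

```text
time_s: 2.6
tcp_pos: [0.5189, -0.1483, 0.1746]
ee_rot: [[0.021, -1.0, 0.001], [-1.0, -0.021, -0.0], [0.0, -0.001, -1.0]]
wrist_force: [-0.2, 0.7, 0.0]
gripper_width: 0.005
gripper_force: 0.0
t 2.6 press tcp [  0.19 -31.04 174.63] F [-0.14  0.74  0.04] theta if touching -0.076 along 55.9
0.0 tool x,z -0.0 -0.0
0.1 tool x,z 0.0056 0.0002
0.2 tool x,z 0.0111 0.0011
0.3 tool x,z 0.0165 0.0024
0.4 tool x,z 0.0218 0.0043
0.5 tool x,z 0.0268 0.0067
0.6 tool x,z 0.0316 0.0096
0.7 tool x,z 0.0361 0.013
0.8 tool x,z 0.0402 0.0167
0.9 tool x,z 0.0439 0.0209
1.0 tool x,z 0.0472 0.0254
1.1 tool x,z 0.05 0.0303
1.2 tool x,z 0.0523 0.0354
1.3 tool x,z 0.0541 0.0407
1.4 tool x,z 0.0553 0.0461
1.5 tool x,z 0.056 0.0516
```

```bash
cat >> h.py <<'E'
def av(n=6):
    from station import sensors,eyes
    S=[]
    for i in range(n):
        s=sensors.sense(); S.append(np.r_[Pr(s['tcp_pos'])*1000,RP.T@s['wrist_force']]); eyes.capture("top")
    S=np.array(S); m=S.mean(0); p=m[:3]/1000
    c=p+[0,-.0095,0]-PIV; r=np.hypot(c[1],c[2]); th=np.radians(80)-np.arctan2(c[2],-c[1])+np.arcsin(.010/r)
    n_=np.array([0,np.sin(np.radians(80)-th),np.cos(np.radians(80)-th)])
    print('t',round(s['time_s'],2),m.round(2),'sd',S.std(0).round(2),'theta',th.round(3),'along',round(1000*np.sqrt(r*r-1e-4),1),'Fn',(m[3:]@n_).round(2))
E
python3 -c "
from h import *
av(8)"
echo '[[0, 0.16, 0, 0, 0, 0, 0], [0, 0.32, 0, 0, 0, 0, 0], [0, 0.384, 0, 0.008, 0, 0, 0], [0, 0.384, 0, 0.008, 0, 0, 0], [0, 0.384, 0, 0.008, 0, 0, 0]]' | python3 -m handwheel >/dev/null; python3 -c "
from h import *
av(8)"
```

```text
t 2.95 [ 6.0000e-02 -3.0920e+01  1.7425e+02  2.2000e-01  2.9000e-01 -1.2000e-01] sd [0.07 0.05 0.2  0.59 0.68 0.31] theta -0.078 along 55.5 Fn 0.28
t 3.85 [-7.0000e-02 -4.0700e+01  1.7381e+02  3.1000e-01  1.4600e+00 -2.8000e-01] sd [0.02 0.02 0.02 0.4  0.49 0.52] theta 0.098 along 55.2 Fn 1.33
```

To row units: 0.0055 m is 0.22, 0.0009 m is 0.036.

```bash
echo '[[0, 0.12, 0, 0.016, 0, 0, 0], [0, 0.22, 0, 0.036, 0, 0, 0], [0, 0.22, 0, 0.036, 0, 0, 0], [0, 0.22, 0, 0.036, 0, 0, 0]]' | python3 -m handwheel >/dev/null; python3 -c "
from h import *
av(10)"
echo '[[0, 0.12, 0, 0.028, 0, 0, 0], [0, 0.216, 0, 0.052, 0, 0, 0], [0, 0.216, 0, 0.052, 0, 0, 0], [0, 0.216, 0, 0.052, 0, 0, 0]]' | python3 -m handwheel >/dev/null; python3 -c "
from h import *
av(10)"
```

```text
t 4.75 [-1.2000e-01 -4.6330e+01  1.7299e+02  2.0000e-01  1.0000e+00 -6.0000e-02] sd [0.02 0.05 0.02 0.47 0.78 0.46] theta 0.199 along 55.1 Fn 0.91
t 5.65 [-1.4000e-01 -5.1650e+01  1.7164e+02  5.0000e-01  1.3200e+00 -2.0000e-01] sd [0.02 0.03 0.02 0.56 0.46 0.48] theta 0.297 along 55.1 Fn 1.08
```

To row units: 0.0053 m is 0.212, 0.003 m is 0.12.

```bash
echo '[[0, 0.12, 0, 0.04, 0, 0, 0], [0, 0.212, 0, 0.076, 0, 0, 0], [0, 0.212, 0, 0.076, 0, 0, 0], [0, 0.212, 0, 0.076, 0, 0, 0]]' | python3 -m handwheel >/dev/null; python3 -c "
from h import *
av(10)"
echo '[[0, 0.08, 0, 0.04, 0, 0, 0], [0, 0.1, 0, 0.048, 0, 0, 0], [0, 0.1, 0, 0.048, 0, 0, 0], [0, 0.1, 0, 0.048, 0, 0, 0]]' | python3 -m handwheel >/dev/null; python3 -c "
from h import *
av(10)"
```

```text
t 6.55 [-1.2000e-01 -5.6850e+01  1.6977e+02  7.3000e-01  2.7300e+00  9.8000e-01] sd [0.01 0.01 0.01 0.4  0.34 0.5 ] theta 0.396 along 55.1 Fn 2.83
t 7.45 [-8.0000e-02 -5.9090e+01  1.6873e+02  5.2000e-01  5.0700e+00  2.6600e+00] sd [0.01 0.01 0.01 0.47 0.38 0.34] theta 0.44 along 55.0 Fn 5.67
```

To row units: 0.0024 m is 0.096, 0.0012 m is 0.048.

```bash
echo '[[0, 0.04, 0, 0.02, 0, 0, 0], [0, 0.096, 0, 0.048, 0, 0, 0], [0, 0.096, 0, 0.048, 0, 0, 0], [0, 0.096, 0, 0.048, 0, 0, 0]]' | python3 -m handwheel >/dev/null; python3 -c "
from h import *
av(10)"
echo '[[0, -0.08, 0, -0.04, 0, 0, 0], [0, -0.144, 0, -0.072, 0, 0, 0], [0, -0.144, 0, -0.072, 0, 0, 0], [0, -0.144, 0, -0.072, 0, 0, 0]]' | python3 -m handwheel >/dev/null; python3 -c "
from h import *
av(10)"
```

```text
t 8.35 [-6.0000e-02 -6.1520e+01  1.6757e+02  3.4000e-01  5.0100e+00  2.7500e+00] sd [0.01 0.01 0.01 0.52 0.43 0.44] theta 0.488 along 55.1 Fn 5.64
t 9.25 [-1.2000e-01 -5.8000e+01  1.6922e+02  5.7000e-01  4.4900e+00  2.3900e+00] sd [0.01 0.03 0.02 0.36 0.7  0.6 ] theta 0.419 along 55.0 Fn 5.06
```

```bash
echo '[[0, -0.08, 0, -0.032, 0, 0, 0], [0, -0.104, 0, -0.044, 0, 0, 0], [0, -0.104, 0, -0.044, 0, 0, 0], [0, -0.104, 0, -0.044, 0, 0, 0]]' | python3 -m handwheel >/dev/null; python3 -c "
from h import *
av(12)"
echo '[[0, -0.04, 0, -0.016, 0, 0, 0], [0, -0.084, 0, -0.028, 0, 0, 0], [0, -0.084, 0, -0.028, 0, 0, 0], [0, -0.084, 0, -0.028, 0, 0, 0]]' | python3 -m handwheel >/dev/null; python3 -c "
from h import *
av(12)"
echo '[[0, -0.08, 0, -0.016, 0, 0, 0], [0, -0.176, 0, -0.036, 0, 0, 0], [0, -0.176, 0, -0.036, 0, 0, 0], [0, -0.176, 0, -0.036, 0, 0, 0]]' | python3 -m handwheel >/dev/null; python3 -c "
from h import *
av(12)"
```

```text
t 10.25 [ -0.23 -55.61 170.21   1.04   1.86   0.87] sd [0.01 0.04 0.02 0.56 0.43 0.62] theta 0.373 along 55.1 Fn 2.04
t 11.25 [ -0.24 -53.36 170.95   0.25   1.62   1.04] sd [0.02 0.02 0.01 0.55 0.65 0.44] theta 0.331 along 55.0 Fn 1.93
t 12.25 [ -0.42 -48.74 171.68  -0.83   3.24   0.48] sd [0.02 0.1  0.01 0.68 0.77 0.34] theta 0.249 along 54.4 Fn 3.15
```

To row units: -0.1 m is -4, -0.08 m is -3.2, 32 degrees is 16.

```bash
echo '[[0, -0.6, 0, 0, 0, 0, 0], [0, -1.2, 0, 0, 0, 0, 0], [0, -1.2, 0, -1.6, 0, 0, 0], [0.5, -1.2, 0, -3.2, 0, 0, 4], [1, -1.2, 0, -4, 0, 0, 8], [1, -1.2, 0, -4, 0, 0, 12], [1, -1.2, 0, -4, 0, 0, 16]]' | python3 -m handwheel >/dev/null; python3 -c "
from h import *
from station import sensors,eyes
import cv2
av(4); print(sensors.sense()['joints'].round(1)); go(W([0,.06,.2]),89)
c=eyes.capture('scene'); P=cloud(c); q=P.reshape(-1,3); pr=(q-ORG)@RP
m=pr[(abs(pr[:,0])<.02)&(pr[:,1]<-.03)&(pr[:,1]>-.1)&(q[:,2]>.165)&(q[:,2]<.21)]; print('lever top',len(m),m.min(0),m.max(0))
"
```

```text
t 13.15 [ 3.9000e-01 -1.8230e+01  2.7257e+02  5.1000e-01 -5.0000e-02  3.0000e-02] sd [0.19 0.09 0.44 0.09 0.35 0.42] theta -0.221 along 155.2 Fn -0.05
[  2.7  11.5  -7.3   0.  -71.2 -33.3]
shift [-0.0664  0.042   0.0719] rot [-3.000e-02  0.000e+00  6.045e+01]
lever top 46 [-0.0149094  -0.05390735  0.1676036 ] [ 0.00619795 -0.04242636  0.19604611]
```

To row units: 0.042 m is 1.68, -0.066 m is -2.64, 60.4 degrees is 30.2.

```bash
echo '[[1, -1.2, 0.8, 0, 0, 0, 4], [1, -2.64, 1.68, 0, 0, 0, 8], [1, -2.64, 1.68, 0, 0, 0, 12], [1, -2.64, 1.68, 0, 0, 0, 16], [1, -2.64, 1.68, 0, 0, 0, 20], [1, -2.64, 1.68, 0, 0, 0, 24], [1, -2.64, 1.68, 1.2, 0, 0, 28], [1, -2.64, 1.68, 2, 0, 0, 30.2]]' | python3 -m handwheel; echo '[[1, 0, 0, 0, 0, 0, 0], [1, 0, 0, 0, 0, 0, 0]]' | python3 -m handwheel >/dev/null; python3 - <<'E'
from h import *
from station import eyes,sensors
import cv2
av(3); go(W([0,.06,.126]),89)
c=eyes.capture("wrist"); cv2.imwrite('pics/wrist2.png',c["pixels"][:,:,::-1])
q=wcloud(c).reshape(-1,3); pr=(q-ORG)@RP
m=pr[(abs(pr[:,0])<.03)&(abs(pr[:,1]-.06)<.02)&(pr[:,2]>.14)&(pr[:,2]<.155)]
print(len(m),m.mean(0),cv2.minAreaRect((m[:,:2]*1000).astype(np.float32)))
E
```

```text
time_s: 14.05
tcp_pos: [0.5158, -0.0578, 0.2207]
ee_rot: [[-1.0, 0.023, -0.0], [0.023, 1.0, 0.0], [0.0, 0.0, -1.0]]
wrist_force: [0.1, 1.3, -1.1]
gripper_width: 0.992
gripper_force: 0.0
t 14.35 [ 6.6000e-01  5.9190e+01  2.2284e+02 -1.0000e-01  3.9000e-01  3.4000e-01] sd [0.25 0.04 0.41 0.46 0.75 0.18] theta -0.838 along 140.9 Fn 0.1
shift [0.0011 0.0007 0.0973] rot [ 0.01  0.16 -0.08]
925 [-0.00117301  0.06085076  0.14713313] ((-0.11466407775878906, 60.79656982421875), (14.746156692504883, 49.25601577758789), 87.73965454101562)
```

View pics/wrist2.png

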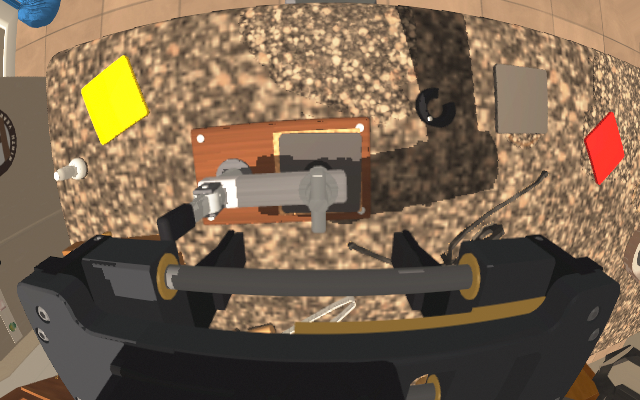

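The wrist view shows the open fingers straddling the wing bar (318,200), with the lever up at (185,220) clear of the left finger. The nut measures at press (0, 60.8, 147 top), which agrees with the text, so I descend and grip.

```bash
echo '[[1, 0, 0.04, 1.6, 0, 0, 0], [1, 0, 0.04, 3, 0, 0, 0], [1, 0, 0.04, 3.88, 0, 0, 0], [1, 0, 0.04, 3.88, 0, 0, 0], [0.1, 0, 0.04, 3.88, 0, 0, 0], [0.1, 0, 0.04, 3.88, 0, 0, 0], [0.1, 0, 0.04, 3.88, 0, 0, 0], [0.1, 0, 0.04, 3.88, 0, 0, 0]]' | python3 -m handwheel; echo '[[0.1, 0, 0, 0, 0, 0, 0], [0.1, 0, 0, 0, 0, 0, 0]]' | python3 -m handwheel; python3 -c "
from h import *
av(3)"
```

```text
time_s: 15.25
tcp_pos: [0.5168, -0.057, 0.126]
ee_rot: [[-1.0, 0.02, 0.002], [0.02, 1.0, 0.0], [-0.002, 0.0, -1.0]]
wrist_force: [-0.6, 0.3, -0.6]
gripper_width: 0.721
gripper_force: 0.0
time_s: 15.45
tcp_pos: [0.5163, -0.0571, 0.1252]
ee_rot: [[-1.0, 0.02, 0.001], [0.02, 1.0, 0.0], [-0.001, 0.0, -1.0]]
wrist_force: [-0.4, 0.3, -0.0]
gripper_width: 0.54
gripper_force: 0.0
t 15.55 [ 2.0000e-02  6.0230e+01  1.2506e+02  1.0000e-02  6.0000e-02 -1.2000e-01] sd [0.04 0.01 0.09 0.35 0.17 0.16] theta -1.567 along 95.5 Fn 0.12
```

Fingers are still closing, so I wait for the grip.

```bash
echo '[[0, 0, 0, 0, 0, 0, 0], [0, 0, 0, 0, 0, 0, 0], [0, 0, 0, 0, 0, 0, 0], [0, 0, 0, 0, 0, 0, 0], [0, 0, 0, 0, 0, 0, 0], [0, 0, 0, 0, 0, 0, 0], [0, 0, 0, 0, 0, 0, 0]]' | python3 -m handwheel
```

```text
time_s: 16.3
tcp_pos: [0.5161, -0.0579, 0.1248]
ee_rot: [[-1.0, 0.02, -0.0], [0.02, 1.0, -0.001], [0.0, -0.001, -1.0]]
wrist_force: [1.0, -5.2, -1.1]
gripper_width: 0.133
gripper_force: 30.0
```

```bash
echo '[[0, 0, 0, 0, 0, 0, -4], [0, 0, 0, 0, 0, 0, -8], [0, 0, 0, 0, 0, 0, -12], [0, 0, 0, 0, 0, 0, -16], [0, 0, 0, 0, 0, 0, -20], [0, 0, 0, 0, 0, 0, -24], [0, 0, 0, 0, 0, 0, -28], [0, 0, 0, 0, 0, 0, -30]]' | python3 -m handwheel;echo '[[0, 0, 0, 0, 0, 0, 0], [0, 0, 0, 0, 0, 0, 0]]' | python3 -m handwheel; echo '[[1, 0, 0, 0, 0, 0, 0], [1, 0, 0, 0, 0, 0, 0], [1, 0, 0, 0, 0, 0, 0], [1, 0, 0, 0, 0, 0, 0], [1, 0, 0, 0, 0, 0, 0], [1, 0, 0, 0, 0, 0, 0]]' | python3 -m handwheel
```

```text
time_s: 17.1
tcp_pos: [0.5159, -0.0577, 0.1248]
ee_rot: [[-0.516, -0.857, -0.001], [-0.857, 0.516, -0.001], [0.001, 0.0, -1.0]]
wrist_force: [-0.0, -4.0, -0.7]
gripper_width: 0.136
gripper_force: 30.0
time_s: 17.3
tcp_pos: [0.5159, -0.0577, 0.1248]
ee_rot: [[-0.519, -0.855, -0.001], [-0.855, 0.519, -0.001], [0.001, 0.0, -1.0]]
wrist_force: [-0.1, -5.5, -0.6]
gripper_width: 0.134
gripper_force: 30.0
time_s: 17.9
tcp_pos: [0.5162, -0.057, 0.1248]
ee_rot: [[-0.518, -0.856, 0.0], [-0.856, 0.518, 0.0], [-0.0, 0.0, -1.0]]
wrist_force: [0.6, 0.8, -0.0]
gripper_width: 0.595
gripper_force: 0.0
```

```bash
echo '[[1, 0, 0, 0, 0, 0, 0], [1, 0, 0, 0, 0, 0, 0], [1, 0, 0, -1.2, 0, 0, 0], [1, 0, 0, -2.8, 0, 0, 0], [0, 0, 0, -4, 0, 0, -4], [0, 0, 0, -4, 0, 0, -8], [0, 0, 0, -4, 0, 0, -12], [0, 0, 0, -4, 0, 0, -16.5]]' | python3 -m handwheel;python3 - <<'E'
from h import *
from station import eyes
import cv2
av(3)
go(W(corner(0)+[0,.0195,.05]),181.6)
for n,f in(("wrist",wcloud),("scene",cloud),("top",cloud)):
    c=eyes.capture(n)
    q=f(c).reshape(-1,3); pr=(q-ORG)@RP
    m=pr[(abs(pr[:,0])<.03)&(abs(pr[:,1]-.06)<.03)&(pr[:,2]>.14)&(pr[:,2]<.152)]
    if len(m)<10: continue
    w=m[:,:2]-m[:,:2].mean(0); d=np.linalg.svd(w,full_matrices=False)[2][0]
    print(n,len(m),cv2.minAreaRect((m[:,:2]*1000).astype(np.float32)),np.degrees(np.arctan2(d[1],d[0])))
E
```

```text
time_s: 18.7
tcp_pos: [0.5161, -0.0571, 0.2252]
ee_rot: [[0.031, -1.0, 0.001], [-1.0, -0.031, 0.0], [-0.0, -0.001, -1.0]]
wrist_force: [0.1, -0.3, -0.4]
gripper_width: 0.723
gripper_force: 0.0
t 18.8 [-1.0000e-01  6.0220e+01  2.2504e+02 -6.0000e-02 -3.8000e-01 -3.5000e-01] sd [0.02 0.02 0.1  0.31 0.65 0.42] theta -0.834 along 143.2 Fn -0.08
shift [ 0.0854 -0.0007  0.0009] rot [ 0.01  0.   -0.36]
wrist 933 ((0.32588911056518555, 59.91530990600586), (49.28089904785156, 16.705230712890625), 63.78411865234375) 57.200504650353764
scene 47 ((-3.272827625274658, 61.66307830810547), (44.584285736083984, 14.903999328613281), 59.54252243041992) -122.3985512747948
```

To row units: 0.0854 m is 3.416, 0.065 m is 2.6.

```bash
echo '[[0, 1.2, 0, 0, 0, 0, 0], [0, 2.6, 0, 0, 0, 0, 0], [0, 3.416, 0, 0, 0, 0, 0], [0, 3.416, 0, 0, 0, 0, 0], [0, 3.416, 0, 0, 0, 0, 0], [0, 3.416, 0, 0, 0, 0, 0], [0, 3.416, 0, 1, 0, 0, 0], [0, 3.416, 0, 2.04, 0, 0, 0]]' | python3 -m handwheel; echo '[[0, 0, 0, 0, 0, 0, 0], [0, 0, 0, 0, 0, 0, 0], [0, 0, 0, 0, 0, 0, 0], [0, 0, 0, 0, 0, 0, 0], [0, 0, 0, 0, 0, 0, 0], [0, 0, 0, 0, 0, 0, 0]]' | python3 -m handwheel ; python3 -c "
from h import *
av(10);go(W(corner(.4)+[0,.0095,0]),181.6)"
```

```text
time_s: 19.8
tcp_pos: [0.5191, -0.1415, 0.1743]
ee_rot: [[0.026, -1.0, 0.003], [-1.0, -0.026, 0.0], [-0.0, -0.003, -1.0]]
wrist_force: [0.2, -0.2, -0.1]
gripper_width: 0.004
gripper_force: 0.0
time_s: 20.4
tcp_pos: [0.5185, -0.1425, 0.1745]
ee_rot: [[0.025, -1.0, 0.001], [-1.0, -0.025, -0.0], [0.0, -0.001, -1.0]]
wrist_force: [1.2, 0.1, -0.1]
gripper_width: 0.002
gripper_force: 0.0
t 20.85 [-2.6000e-01 -2.5220e+01  1.7401e+02  1.0000e-02  2.0000e-02 -1.1000e-01] sd [0.09 0.01 0.21 0.61 0.46 0.67] theta -0.18 along 56.1 Fn 0.02
shift [ 0.0318 -0.0004  0.0042] rot [ 0.    0.   -0.18]
```

Careful with the scale: shifts go in units of 25 mm and turns go in units of 2 degrees. That gives: 0.0318 m is 1.272, 0.0265 m is 1.06.

```bash
echo '[[0, 0.4, 0, 0, 0, 0, 0], [0, 0.84, 0, 0.044, 0, 0, 0], [0, 1.06, 0, 0.096, 0, 0, 0], [0, 1.272, 0, 0.168, 0, 0, 0], [0, 1.272, 0, 0.168, 0, 0, 0], [0, 1.272, 0, 0.168, 0, 0, 0]]' | python3 -m handwheel >/dev/null; python3 -c "
from h import *
av(12)"; echo '[[0, 0.1, 0, 0.048, 0, 0, 0], [0, 0.2, 0, 0.096, 0, 0, 0], [0, 0.2, 0, 0.096, 0, 0, 0], [0, 0.2, 0, 0.096, 0, 0, 0]]' | python3 -m handwheel >/dev/null; python3 -c "
from h import *
av(12)"; echo '[[0, 0.1, 0, 0.056, 0, 0, 0], [0, 0.192, 0, 0.116, 0, 0, 0], [0, 0.192, 0, 0.116, 0, 0, 0], [0, 0.192, 0, 0.116, 0, 0, 0]]' | python3 -m handwheel >/dev/null; python3 -c "
from h import *
av(12)"; echo '[[0, 0.092, 0, 0.068, 0, 0, 0], [0, 0.18, 0, 0.136, 0, 0, 0], [0, 0.18, 0, 0.136, 0, 0, 0], [0, 0.18, 0, 0.136, 0, 0, 0]]' | python3 -m handwheel >/dev/null; python3 -c "
from h import *
av(12)"
```

```text
t 22.05 [-5.0000e-01 -5.7050e+01  1.6966e+02  6.0000e-02  6.1000e-01  2.0000e-01] sd [0.04 0.18 0.06 0.42 0.46 0.53] theta 0.4 along 55.1 Fn 0.62
t 23.05 [-4.3000e-01 -6.2110e+01  1.6719e+02 -2.0000e-02  5.8000e-01  1.4000e-01] sd [0.02 0.06 0.05 0.54 0.55 0.62] theta 0.501 along 55.0 Fn 0.54
t 24.05 [ -0.41 -66.89 164.31  -0.3    0.78   0.31] sd [0.01 0.05 0.03 0.5  0.49 0.41] theta 0.601 along 55.0 Fn 0.77
t 25.05 [ -0.41 -71.34 160.93  -0.4    1.9    1.36] sd [0.01 0.02 0.01 0.44 0.69 0.47] theta 0.701 along 55.0 Fn 2.26
```

To row units: 0.0034 m is 0.136, 0.003 m is 0.12.

```bash
echo '[[0, 0.068, 0, 0.06, 0, 0, 0], [0, 0.136, 0, 0.12, 0, 0, 0], [0, 0.136, 0, 0.12, 0, 0, 0], [0, 0.136, 0, 0.12, 0, 0, 0]]' | python3 -m handwheel >/dev/null; python3 -c "
from h import *
av(16)"; echo '[[0, -0.1, 0, -0.08, 0, 0, 0], [0, -0.204, 0, -0.164, 0, 0, 0], [0, -0.204, 0, -0.164, 0, 0, 0], [0, -0.204, 0, -0.164, 0, 0, 0]]' | python3 -m handwheel >/dev/null; python3 -c "
from h import *
av(16)"
```

```text
Traceback (most recent call last):
  File "h.py", line 35, in av
    s=sensors.sense(); S.append(np.r_[Pr(s['tcp_pos'])*1000,RP.T@s['wrist_force']]); eyes.capture("top")
                                                                                     ~~~~~~~~~~~~^^^^^^^
ValueError: 200 camera calls are used up
Traceback (most recent call last):
  File "h.py", line 35, in av
    s=sensors.sense(); S.append(np.r_[Pr(s['tcp_pos'])*1000,RP.T@s['wrist_force']]); eyes.capture("top")
                                                                                     ~~~~~~~~~~~~^^^^^^^
ValueError: 200 camera calls are used up
```

Camera calls are used up, which is fine because the rest is by feel. I'll use zero rows for the force readings.

```bash
sed -i 's/eyes.capture("top")/0/' h.py
echo '[[0, 0.1, 0, 0.08, 0, 0, 0], [0, 0.204, 0, 0.164, 0, 0, 0], [0, 0.204, 0, 0.164, 0, 0, 0], [0, 0.204, 0, 0.164, 0, 0, 0]]' | python3 -m handwheel >/dev/null; python3 -c "
from h import *
av(1)"; for i in 1 2 3 4 5 6 7 8; do echo '[[0, 0, 0, 0, 0, 0, 0]]' | python3 -m handwheel>/dev/null; python3 -c "
from h import *
av(1)"; done | grep -o 'theta.*'
```

```text
t 26.7 [ -0.45 -74.96 157.64  -1.12   2.36   1.64] sd [0. 0. 0. 0. 0. 0.] theta 0.788 along 55.0 Fn 2.69
theta 0.786 along 55.0 Fn 2.87
theta 0.784 along 55.1 Fn 2.9
theta 0.782 along 55.1 Fn 2.39
theta 0.782 along 55.1 Fn 2.86
theta 0.781 along 55.1 Fn 2.35
theta 0.78 along 55.0 Fn 3.1
theta 0.78 along 55.1 Fn 2.51
theta 0.78 along 55.1 Fn 2.46
```

Bite is at about 0.62 rad (target 0.61), so I flip the lever down.

To row units: 0.0302 m is 1.208, 0.0248 m is 0.992.

```bash
echo '[[0, 0.18, 0, 0.2, 0, 0, 0], [0, 0.312, 0, 0.38, 0, 0, 0], [0, 0.464, 0, 0.576, 0, 0, 0], [0, 0.6, 0, 0.78, 0, 0, 0], [0, 0.74, 0, 0.992, 0, 0, 0], [0, 0.86, 0, 1.208, 0, 0, 0], [0, 0.96, 0, 1.36, 0, 0, 0], [0, 0.96, 0, 1.42, 0, 0, 0]]' | python3 -m handwheel; python3 -c "
from h import *
av(1)"; echo '[[0, 0, 0, 0, 0, 0, 0], [0, 0, 0, 0, 0, 0, 0]]' | python3 -m handwheel>/dev/null;python3 -c "
from h import *
av(1)"
```

```text
time_s: 28.3
tcp_pos: [0.5198, -0.2159, 0.1237]
ee_rot: [[0.025, -1.0, -0.001], [-1.0, -0.025, 0.0], [-0.0, 0.001, -1.0]]
wrist_force: [-4.9, 7.9, 17.0]
gripper_width: 0.005
gripper_force: 8.3
t 28.3 [ -0.82 -98.58 123.67  -4.65   8.03  16.99] sd [0. 0. 0. 0. 0. 0.] theta 1.465 along 62.5 Fn 16.4
t 28.5 [ -0.83 -98.56 123.85  -3.63   5.07  10.51] sd [0. 0. 0. 0. 0. 0.] theta 1.462 along 62.5 Fn 10.15
```

```bash
echo '[[0, 0, 0, 0.04, 0, 0, 0], [0, 0, 0, 0.06, 0, 0, 0], [0, 0, 0, 0.06, 0, 0, 0]]' | python3 -m handwheel>/dev/null;python3 -c "
from h import *
av(1)"; echo '[[0, 0, 0, 0.04, 0, 0, 0], [0, 0, 0, 0.04, 0, 0, 0], [0, 0, 0, 0.04, 0, 0, 0]]' | python3 -m handwheel>/dev/null;python3 -c "
from h import *
av(1)"
```

```text
t 28.8 [ -0.78 -98.56 123.7   -5.34   6.72  17.3 ] sd [0. 0. 0. 0. 0. 0.] theta 1.465 along 62.5 Fn 16.8
t 29.1 [ -0.75 -98.59 123.6   -6.73   8.71  22.1 ] sd [0. 0. 0. 0. 0. 0.] theta 1.466 along 62.5 Fn 21.43
```

Hard stop reached: 2.5 mm of extra command moved the tool only about 0.2 mm. I lift off straight up and check the lever stays down.

To row units: -0.12 m is -4.8, -0.09 m is -3.6.

```bash
echo '[[0, 0, 0, -0.4, 0, 0, 0], [0, 0, 0, -2, 0, 0, 0], [0, 0, 0, -3.6, 0, 0, 0], [0, 0, 0, -4.8, 0, 0, 0], [0, 0, 0, -4.8, 0, 0, 0], [0, 0, 0, -4.8, 0, 0, 0], [0, 0, 0, -4.8, 0, 0, 0]]' | python3 -m handwheel
```

```text
time_s: 29.8
tcp_pos: [0.5191, -0.216, 0.2382]
ee_rot: [[0.024, -1.0, -0.003], [-1.0, -0.024, 0.001], [-0.001, 0.003, -1.0]]
wrist_force: [-0.4, 0.6, -0.6]
gripper_width: 0.005
gripper_force: 0.0
```

```bash
python3 -c "
from station import workorder
print(workorder.finish_job())"
```

```text
the job is handed in; nothing more can be done
None
```

The job is handed in: I backed the nut off 60° counter-clockwise, so on re-test the lever bit at about 35° (0.62 rad). I then pushed it onto its hard stop (about 1.49 rad) and let go, for an estimated 35 N on the slate; with no camera calls left, I did not check the lever after letting go, and no verdict was shown.

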